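Strip the turning mandrel on the bench lathe

ROBOT

A 6-joint arm with a two-finger parallel gripper is mounted at the origin on a cart in front of the work surface, level with it; the furniture and walls round the work are solid. World frame = base frame: x ahead of the robot, y to its left, z up, the work surface at z = 0. Lengths are in m, angles in rad, forces in N, time in s.
With the tool pointing down it reaches from about 0.35 to 0.775 m from the base axis. Payload 7.3 kg.
Tool frame: the origin (TCP) lies midway between the tips of the shut fingers; the grasp point (between the pads) lies 19 mm behind it; z points along the fingers, y is the line along which they close (so a half turn about z gives the same grasp; the last joint's range is limited). The gripper opens to 92 mm and grips with 3 to 60 N. Pads are 19 mm wide; open, the fingers measure 130 mm over their backs; the gripper's body (75 mm by 190 mm) begins 47 mm behind the grasp point.
Start: joints at [1.155, 0.342, 1.524, -0, 1.275, -0.146], TCP at [0.14, 0.506, 0.227] pointing down, gripper open.
Joint ranges: [-2.53, 2.53], [-0.77, 2.02], [0.04, 2.7], [-1, 4.14], [0.28, 2.66], [-3.11, 3.11]. Speed limits (rad/s): [2.57, 2.57, 3.14, 3.14, 3.14, 3.14].

INTERFACE

Orientations are given as a unit quaternion [x, y, z, w].
In Python, from cell import ctrl gives the robot as it stands. Calls block until the motion is done:
- ctrl.movep(position, orientation): joint-space move of the TCP to a pose.
- ctrl.move_straight(position, rot=None, feed=0.15, guard=None): straight line of the TCP; rot=None keeps the orientation; feed is the mean speed in m/s. With guard (N) it stops when the force on the tool has changed by that much, and returns True; else False.
- ctrl.move_joints(angles): joint-space move.
- ctrl.gripper_to(opening): finger opening in m; the grip force is fixed at half the most; returns when the fingers have stopped.
- ctrl.wait(seconds).
- ctrl.solve_ik(position, orientation): joint angles nearest the present ones, or None.
- ctrl.read_camera(name): name is "scene" or "top" or "wrist"; returns a dict with "img" (480x640x3 uint8, blue, green, red), "K" (3x3 intrinsics, pixels), "k1" (the pictures are not rectified: a ray, as slopes to the right and down, at radius r is drawn at 1 + k1 r^2 times it, then the intrinsics apply), "T" (4x4, takes a point from camera to world coordinates). Camera axes: x right, y up, looking along -z (the intrinsics and any distortion apply to the point x, -y, -z); pixel columns grow to the right and rows downward; lengths in m; the calibration is good to about 2 mm. A picture is of the moment at which its call begins. There is no depth.
A pose or a line that the arm cannot do raises ctrl.IKError and nothing moves.
- ctrl.job_done(): hands the job in; it is judged then, once.
Trained networks look in the newest picture that a camera, given by its name, has taken for a name from the list of things; names that differ only in an ending like _2 or _b are one class to them, and where a whole thing is asked for, a point or a joint stands for the part that bears it (a point fixed in the world has none). Each returns a list of dicts, best first, with "score" (0 to 1); they miss things now and then, are a little off and sometimes report something else, mostly with a low value. They report only what shows in the picture. A call takes as long as a camera call. They do not tell look-alikes from the thing itself.
- ctrl.find_in(query, camera): "bbox" ([left, top, right, bottom] in pixels, round what is visible of it).
- ctrl.landmark_of(query, camera): "centre" ([column, row] in pixels: a listed point, or the origin of a listed thing).
Readings, each from a call of its own:
- ctrl.read_time(): time.
- ctrl.read_joints(): joint angles.
- ctrl.read_joint_velocities(): joint speeds.
- ctrl.read_joint_torque(): joint torques, N m.
- ctrl.read_tool_pos(): TCP position.
- ctrl.read_tool_rot(): TCP orientation.
- ctrl.read_wrist_force(): force on the tool from outside, world axes, zero at the start.
- ctrl.read_torque(): the same for the moment, N m.
- ctrl.read_opening(): finger opening in m.
- ctrl.read_finger_force(): force on a finger pad.
Only numpy, scipy, OpenCV 4.12 (cv2) and the standard library are available. Lean on these libraries where they do the work, as an engineer would, in place of code of your own. Each camera call takes 0.05 s, during which the arm holds its last target. There are 200 camera calls.

TASK

The wooden sleeves on the lathe's mandrel are finished. Slide the tailstock back to its stop, take the sleeves and the aluminium spacers off the mandrel, and lay every sleeve in the wooden tray and every spacer in the blue one, flat in the bays and without dropping them. Then run the tailstock fully home towards the headstock again, so that it covers the bare mandrel tip; leave the sanding block, the chisel and the tape measure where they are.

Things in the scene. Friction and masses are not known exactly. Their poses are not given: they have to be found in the camera images.
- tailstock (a joint): The green tailstock of the mini wood lathe. It slides along the bed, parallel to the mandrel: 0 = hard up towards the headstock (its hollow steel centre then covers the last 27 mm of the mandrel), 0.130 m = against its stop at the far end of the bed. It starts at 0.002 to 0.020. Unlocked; friction about 4 N, it stays where it is left.
- tailstock_barrel (a point): Middle of the tailstock's round barrel, on the spindle axis: 40 mm in diameter, 70 mm long along the mandrel, free on both sides, to be gripped across from above and slid. The hollow centre (32 mm in diameter) stands 65 mm ahead of this point towards the headstock, the handwheel (56 mm in diameter) ends 54 mm behind it. The point's y axis points along the mandrel towards the headstock.
- mandrel_tip (a point): Free tip of the lathe's mandrel, a level fixed steel rod 9 mm in diameter, 145 mm above the bench and 80 mm above the bed. The point's y axis points along the rod towards the headstock, so the rod runs from here 270 mm along +y; parts come off along -y once the tailstock is at its stop (then 103 mm lie free between the tip and the hollow centre). The lathe is fixed to the bench.
- drive_cone (a point): Headstock end of the mandrel: base of the short brass drive cone (22 mm in diameter tapering to 16 over 5 mm) over which the bore of the innermost sleeve sits. The headstock begins 35 mm behind this point and is 182 mm high; the collet nut between is 48 mm in diameter.
- grip_tray: Wooden tray for the sleeves, loose, 0.6 kg, 105 x 212 mm, 22 mm high, origin at the middle of its underside, long side along its y. Floor and walls 5 mm thick; two 20 mm high dividers make three bays in a row at y = -69, 0 and +69 mm, each 64 mm (along y) by 95 mm.
- spacer_tray: Blue plastic tray for the spacers, loose, 0.6 kg, 105 x 155 mm, 22 mm high, origin at the middle of its underside, long side along its y. Floor and walls 5 mm thick; two 20 mm high dividers make three bays in a row at y = -50, 0 and +50 mm, each 45 mm (along y) by 95 mm.
- sanding_block: Brown sanding block, 63 x 101 x 32 mm, bystander lying loose in front of the lathe; origin at its underside.
- wood_chisel: Wood chisel, 220 mm long, yellow handle, bystander lying loose at the left; origin at its underside.
- tape_measure: Black tape measure, 44 x 90 x 69 mm, bystander standing loose at the right; origin at its underside.
- grip_1: Turned wooden handle sleeve, a tube 54 mm long, 40 mm in diameter (35 to 37 mm near its ends) with a 24 mm bore, about 60 g, threaded loosely on the mandrel. Origin at its centre, y along its axis. Number 1 of six places counted from the headstock, 29 mm from the drive cone's base.
- spacer_1: Aluminium spacer, a drum 36 mm in diameter and 22 mm long with a 5 mm cone on each face (32 mm overall) that sits in the bore of the sleeve beside it; 12 mm bore, about 80 g, threaded loosely on the mandrel. Origin at its centre, y along its axis. Number 2 of six places counted from the headstock, 68 mm from the drive cone's base.
- grip_2: Turned wooden handle sleeve, a tube 54 mm long, 40 mm in diameter (35 to 37 mm near its ends) with a 24 mm bore, about 60 g, threaded loosely on the mandrel. Origin at its centre, y along its axis. Number 3 of six places counted from the headstock, 107 mm from the drive cone's base.
- spacer_2: Aluminium spacer, a drum 36 mm in diameter and 22 mm long with a 5 mm cone on each face (32 mm overall) that sits in the bore of the sleeve beside it; 12 mm bore, about 80 g, threaded loosely on the mandrel. Origin at its centre, y along its axis. Number 4 of six places counted from the headstock, 146 mm from the drive cone's base; may be absent.
- grip_3: Turned wooden handle sleeve, a tube 54 mm long, 40 mm in diameter (35 to 37 mm near its ends) with a 24 mm bore, about 60 g, threaded loosely on the mandrel. Origin at its centre, y along its axis. Number 5 of six places counted from the headstock, 185 mm from the drive cone's base; may be absent.
- spacer_3: Aluminium spacer, a drum 36 mm in diameter and 22 mm long with a 5 mm cone on each face (32 mm overall) that sits in the bore of the sleeve beside it; 12 mm bore, about 80 g, threaded loosely on the mandrel. Origin at its centre, y along its axis. Number 6 of six places counted from the headstock, 224 mm from the drive cone's base; may be absent.
Things that resemble listed ones, but are neither listed nor needed, are in the scene too. Leave any white look-alike of the grip_1 alone.

How it is judged:
On the way, in this order (a step that is already met when the one before it is completed fails the run):
1. the tailstock is slid back to its stop (value of joint tailstock above 0.124 m), for 0.2 s.
2. every sleeve lies in the wooden tray and every spacer in the blue tray (x of grip_1 in the frame of grip_tray between -0.05 and 0.05 m and y of grip_1 in the frame of grip_tray between -0.1 and 0.1 m and z of grip_1 in the frame of grip_tray between 0.01 and 0.034 m and x of spacer_1 in the frame of spacer_tray between -0.05 and 0.05 m and y of spacer_1 in the frame of spacer_tray between -0.072 and 0.072 m and z of spacer_1 in the frame of spacer_tray between 0.01 and 0.034 m and x of grip_2 in the frame of grip_tray between -0.05 and 0.05 m and y of grip_2 in the frame of grip_tray between -0.1 and 0.1 m and z of grip_2 in the frame of grip_tray between 0.01 and 0.034 m and x of spacer_2 in the frame of spacer_tray between -0.05 and 0.05 m and y of spacer_2 in the frame of spacer_tray between -0.072 and 0.072 m and z of spacer_2 in the frame of spacer_tray between 0.01 and 0.034 m and x of grip_3 in the frame of grip_tray between -0.05 and 0.05 m and y of grip_3 in the frame of grip_tray between -0.1 and 0.1 m and z of grip_3 in the frame of grip_tray between 0.01 and 0.034 m and x of spacer_3 in the frame of spacer_tray between -0.05 and 0.05 m and y of spacer_3 in the frame of spacer_tray between -0.072 and 0.072 m and z of spacer_3 in the frame of spacer_tray between 0.01 and 0.034 m), for 0.2 s.
3. the tailstock is run fully home again (value of joint tailstock below 0.008 m), for 0.2 s.
At the end, for the whole second after the job is handed in: Every sleeve present lies in a bay of the wooden tray and every spacer present in a bay of the blue tray (centre within the tray's walls and less than 34 mm above the tray's underside), at rest, and the tailstock is within 8 mm of fully home at the headstock end (all of step 2 and value of joint tailstock below 0.008 m and linear speed of each of grip_1, spacer_1, grip_2, spacer_2, grip_3, spacer_3 below 0.03 m/s); the robot touches nothing.
It fails at once if a sleeve or spacer is dropped or thrown (faster than 1.4 m/s) (linear speed of any of grip_1, spacer_1, grip_2, spacer_2, grip_3, spacer_3 above 1.4 m/s).
It fails at once if the sanding block, chisel or tape measure is moved more than 40 mm (distance of any of sanding_block, wood_chisel, tape_measure from where it was at the start of the episode above 0.04 m).
Of spacer_2, grip_3, spacer_3 only 1 to 3 are there at a start; the rules pass over those that are not, and their reading is None.
At some moment in a run one of grip_tray, spacer_tray may be knocked a few centimetres aside while the robot is not near it.
It also fails if it takes over 210 s, if anything falls off the work surface, if the arm or the gripper's body presses on something with over 40 N, if the wrist force passes 120 N, or if a joint passes its speed limit or range.

## Working session

There is one attempt and no reset: what is moved stays moved. The work goes in short steps, each a Python script; the robot and the scene stay as the last script left them, time stands still between calls to the robot, and variables do not carry over. Pictures are saved under pics/ and viewed, at most 14 in all, crops included, and the job is handed in when it is done.

```bash
ls; mkdir -p pics
cat > h.py <<'E'
import numpy as np, cv2
from cell import ctrl
def ray(c,px):
    K=c["K"];x=(px[0]-K[0][2])/K[0][0];y=(px[1]-K[1][2])/K[1][1]
    rd=np.hypot(x,y);r=rd
    for _ in range(20): r=rd/(1+c["k1"]*r*r)
    s=r/rd if rd>0 else 1
    T=np.array(c["T"]);d=T[:3,:3]@np.array([x*s,-y*s,-1]);return T[:3,3],d/np.linalg.norm(d)
def at_z(c,px,z):
    o,d=ray(c,px);return o+d*(z-o[2])/d[2]
def proj(c,P):
    T=np.array(c["T"]);p=T[:3,:3].T@(np.array(P)-T[:3,3]);x=p[0]/-p[2];y=-p[1]/-p[2]
    f=1+c["k1"]*(x*x+y*y);K=c["K"];return np.array([K[0][0]*x*f+K[0][2],K[1][1]*y*f+K[1][2]])
def tri(obs):
    A=np.zeros((3,3));b=np.zeros(3)
    for c,px in obs:
        o,d=ray(c,px);M=np.eye(3)-np.outer(d,d);A+=M;b+=M@o
    return np.linalg.solve(A,b)
E
python3 - <<'E'
from h import *
np.set_printoptions(precision=4,suppress=True)
C={}
for n in("scene","top"):
    c=C[n]=ctrl.read_camera(n);cv2.imwrite(f"pics/{n}0.png",c["img"])
    print(n,c["T"][:3,3] if hasattr(c["T"],'shape') else c["T"],c["k1"],c["K"][0][0])
    for q in["tailstock","tailstock_barrel","mandrel_tip","drive_cone","grip_tray","spacer_tray","sanding_block","wood_chisel","tape_measure","grip_1","spacer_1"]:
        print(q,[(round(r["score"],2),[round(v) for v in r["centre"]]) for r in ctrl.landmark_of(q,n)][:7])
E
```

```text
pics
scene [0.2218 0.7862 1.2796] -0.12674364218992457 495.1507229888052Traceback (most recent call last):
  File "<stdin>", line 8, in <module>
ValueError: it knows: drive_cone, grip, grip_tray, mandrel_tip, sanding_block, spacer, spacer_tray, tailstock_barrel, tape_measure, wood_chisel
```

Run:
```python
from h import *
np.set_printoptions(precision=4,suppress=True)
C={}
for n in("scene","top"):
    c=C[n]=ctrl.read_camera(n);cv2.imwrite(f"pics/{n}0.png",c["img"])
    print(n,np.array(c["T"])[:3,3],c["k1"],c["K"][0][0])
    for q in["tailstock_barrel","mandrel_tip","drive_cone","grip_tray","spacer_tray","sanding_block","wood_chisel","tape_measure","grip","spacer"]:
        print(q,[(round(r["score"],2),[round(v,1) for v in r["centre"]]) for r in ctrl.landmark_of(q,n)][:7])
```

```text
scene [0.2218 0.7862 1.2796] -0.12674364218992457 495.1507229888052
tailstock_barrel [(0.68, [269.4, 214.7])]
mandrel_tip []
drive_cone [(0.73, [219.8, 318.6])]
grip_tray [(0.71, [349.5, 196.0])]
spacer_tray [(0.94, [306.6, 322.8])]
sanding_block [(0.89, [329.7, 258.4]), (0.42, [263.2, 232.7])]
wood_chisel []
tape_measure [(0.9, [365.0, 143.9])]
grip [(0.71, [310.2, 392.0]), (0.7, [241.4, 284.0]), (0.57, [227.7, 313.3])]
spacer [(0.6, [246.2, 269.2]), (0.58, [256.3, 246.9]), (0.55, [236.1, 292.4])]
top [0.2489 0.045  1.3569] 0.03527093519953837 453.33915360659574
tailstock_barrel [(0.79, [323.6, 199.8])]
mandrel_tip [(0.78, [303.7, 199.7])]
drive_cone [(0.58, [208.8, 198.7]), (0.57, [323.4, 200.0])]
grip_tray [(0.64, [414.1, 268.0])]
spacer_tray [(0.9, [252.5, 266.8])]
sanding_block [(0.55, [325.2, 270.5])]
wood_chisel [(0.81, [164.9, 261.8])]
tape_measure [(0.58, [496.9, 264.1])]
grip [(0.77, [217.6, 196.8]), (0.71, [277.5, 199.7]), (0.6, [182.2, 290.2]), (0.53, [245.1, 195.5])]
spacer [(0.65, [217.4, 196.6]), (0.62, [258.4, 198.1]), (0.48, [231.3, 196.8]), (0.47, [290.6, 195.7])]
```

View pics/scene0.png

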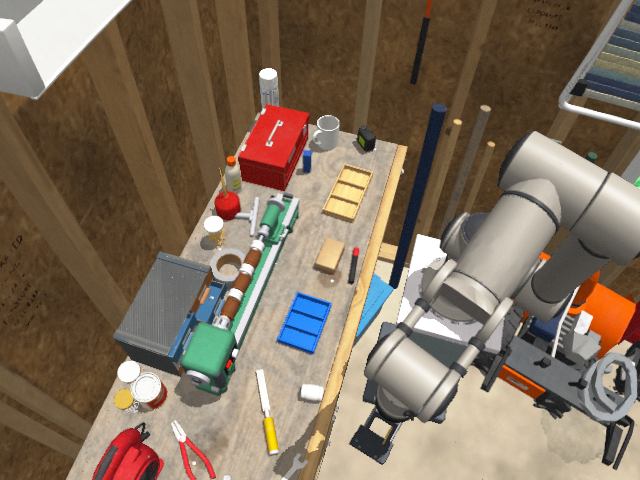

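View pics/top0.png

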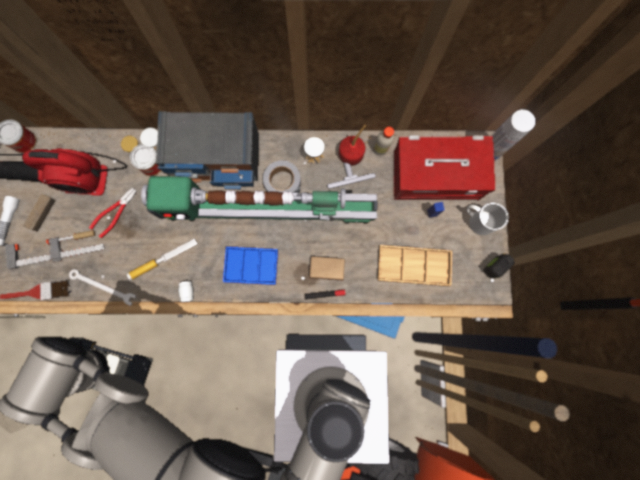

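The mandrel runs along world y with the headstock on the left. In top, the headstock is at (170,195), the tailstock at (325,200), the blue tray at (252,266) and the wooden tray at (414,266). The white tube at top (185,290) / scene (312,393) is the look-alike, so I'll leave it alone. The real sleeves are the brown ones on the rod. An enlarged crop will confirm that and give the count.

Run:
```python
from h import *
np.set_printoptions(precision=4,suppress=True)
s=ctrl.read_camera("scene");t=ctrl.read_camera("top")
a=cv2.resize(t["img"][175:230,190:390],None,fx=4,fy=4,interpolation=cv2.INTER_CUBIC)
b=cv2.resize(s["img"][185:335,190:310],None,fx=2.4,fy=2.4,interpolation=cv2.INTER_CUBIC)
o=np.zeros((220+360,800,3),np.uint8);o[:220]=a;o[220:,:b.shape[1]]=b
cv2.imwrite("pics/crop.png",o)
for n,px in dict(tip=(303.7,199.7),barrel=(323.6,199.8),cone=(208.8,198.7)).items(): print(n,at_z(t,px,.145))
print("tri barrel",tri([(s,(269.4,214.7)),(t,(323.6,199.8))]),"cone",tri([(s,(219.8,318.6)),(t,(208.8,198.7))]))
# trays: corner via colour mask
for nm,c in(("s",s),("t",t)):
    hsv=cv2.cvtColor(c["img"],cv2.COLOR_BGR2HSV)
    for q,lo,hi in(("blue",(105,150,80),(125,255,255)),("wood",(12,70,150),(26,190,255))):
        m=cv2.inRange(hsv,lo,hi);m=cv2.morphologyEx(m,cv2.MORPH_CLOSE,np.ones((7,7)))
        cs,_=cv2.findContours(m,cv2.RETR_EXTERNAL,cv2.CHAIN_APPROX_NONE)
        for k in cs:
            x,y,w,h=cv2.boundingRect(k);cx=(x+w/2,y+h/2)
            if cv2.contourArea(k)<800: continue
            P=np.array([at_z(c,p[0].astype(float),.02)[:2] for p in k],np.float32)
            r=cv2.minAreaRect(P)
            print(nm,q,cx,cv2.contourArea(k),np.round(r[0],4),np.round(r[1],3),round(r[2],1))
print("lm blue",at_z(s,(306.6,322.8),0),at_z(t,(252.5,266.8),0)," wood",at_z(s,(349.5,196),0),at_z(t,(414.1,268),0))
```

```text
tip [0.5635 0.0798 0.145 ]
barrel [0.5636 0.025  0.145 ]
cone [0.5643 0.3412 0.145 ]
tri barrel [0.5637 0.0255 0.1598] cone [0.579  0.3481 0.1222]
s blue (304.0, 323.0) 1946.0 [0.3938 0.2451] [0.16  0.105] 87.2
s wood (330.0, 262.0) 837.0 [0.3847 0.0383] [0.08  0.171] 8.4
s wood (347.5, 192.5) 1617.5 [ 0.3988 -0.2413] [0.224 0.11 ] 86.0
s wood (356.5, 312.5) 3904.0 [0.2452 0.066 ] [1.138 0.091] 89.6
t blue (250.5, 265.5) 1691.5 [0.3956 0.2396] [0.152 0.103] 87.5
t wood (344.5, 317.0) 4047.0 [ 0.2487 -0.0342] [0.967 0.084] 89.7
t wood (54.0, 307.5) 1271.5 [0.2697 0.8057] [0.307 0.038] 89.5
t wood (415.5, 265.5) 2629.0 [ 0.3997 -0.2473] [0.217 0.111] 85.8
lm blue [0.3896 0.2388 0.    ] [0.3924 0.2353 0.    ]  wood [ 0.3913 -0.2367  0.    ] [ 0.3931 -0.2489  0.    ]
```

View pics/crop.png

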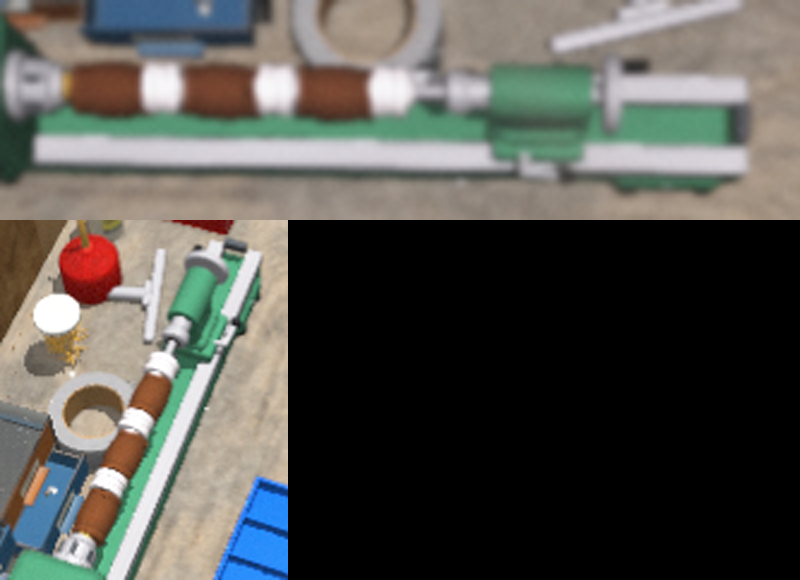

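All six parts are on the rod: brown, white, brown, white, brown, white, counted out from the headstock. Next I move over the trays and the lathe and refine positions with the wrist camera.

```bash
cat >> h.py <<'E'
from scipy.spatial.transform import Rotation as R
def down(yaw):  # tool z down, tool y (closing line) at angle yaw from world +x
    c,s=np.cos(yaw),np.sin(yaw)
    return R.from_matrix(np.array([[-s,c,0],[c,s,0],[0,0,-1.]])).as_quat()
E
python3 - <<'E'
from h import *
import pickle
np.set_printoptions(precision=4,suppress=True)
print(ctrl.read_tool_rot())
P=[(.395,.24,.33),(.53,.27,.36),(.53,.06,.36),(.395,-.243,.33)]
for yaw in(0,np.pi):
    print(yaw,[ctrl.solve_ik(p,down(yaw)) for p in P])
d=down(0); J=ctrl.solve_ik(P[0],d); 
if J is None or abs(J[5])>2.6: d=down(np.pi)
out=[]
p=ctrl.read_tool_pos();ctrl.move_straight([p[0],p[1],.33],feed=.3)
for i,p in enumerate(P):
    ctrl.movep(p,d);c=ctrl.read_camera("wrist");out.append(c);print(ctrl.read_time(),np.array(c["T"])[:3,3])
    for q in["tailstock_barrel","mandrel_tip","drive_cone","grip","spacer","grip_tray","spacer_tray"]:
        print(q,[(round(r["score"],2),np.round(r["centre"]),at_z(c,r["centre"],0 if "tray" in q else .145)[:2]) for r in ctrl.landmark_of(q,"wrist") if r["score"]>.4])
pickle.dump(out,open("w.pkl","wb"))
v=np.vstack([np.hstack([cv2.resize(o["img"],(400,300)) for o in out[k:k+2]]) for k in(0,2)])
cv2.imwrite("pics/w.png",v)
E
```

```text
[0.1345 0.9909 0.     0.    ]
0 [array([ 0.3799,  0.1602,  1.4849, -0.    ,  1.4965,  0.3799]), array([ 0.3424,  0.4224,  1.0436, -0.    ,  1.6756,  0.3424]), array([-0.031 ,  0.2938,  1.2319, -0.    ,  1.6159, -0.031 ]), array([-0.717 ,  0.1633,  1.4811, -0.    ,  1.4972, -0.717 ])]
3.141592653589793 [array([ 0.3799,  0.1602,  1.4849, -0.    ,  1.4965, -2.7617]), array([ 0.3424,  0.4224,  1.0436, -0.    ,  1.6756, -2.7992]), None, array([-0.717 ,  0.1633,  1.4811, -0.    ,  1.4972,  2.4246])]
3.1667 [0.3955 0.3232 0.4874]
tailstock_barrel []
mandrel_tip []
drive_cone []
grip [(0.96, array([507., 285.]), array([0.5642, 0.1708])), (0.84, array([244.,   7.]), array([0.3369, 0.3963])), (0.73, array([534., 117.]), array([0.5658, 0.3183])), (0.65, array([522., 205.]), array([0.5666, 0.2459]))]
spacer [(0.74, array([536., 161.]), array([0.5723, 0.2833])), (0.63, array([521., 248.]), array([0.5716, 0.2066])), (0.51, array([502., 328.]), array([0.5656, 0.1276]))]
grip_tray []
spacer_tray [(0.92, array([323., 182.]), array([0.3961, 0.2396]))]
4.1917 [0.5309 0.3526 0.5169]
tailstock_barrel [(0
[... 626 characters left out ...]
.]), array([0.3976, 0.2399]))]
5.4417 [0.531  0.1433 0.5179]
tailstock_barrel [(0.5, array([366., 180.]), array([0.5706, 0.0814]))]
mandrel_tip [(0.8, array([366., 181.]), array([0.5706, 0.0812]))]
drive_cone []
grip [(0.74, array([367.,  82.]), array([0.5696, 0.1653]))]
spacer [(0.97, array([368., 130.]), array([0.5717, 0.1257])), (0.72, array([370.,  29.]), array([0.5705, 0.2069]))]
grip_tray [(0.61, array([235., 383.]), array([ 0.4007, -0.2465]))]
spacer_tray [(0.62, array([203.,  18.]), array([0.3958, 0.2433]))]
7.1 [ 0.3963 -0.1599  0.4879]
tailstock_barrel []
mandrel_tip []
drive_cone []
grip []
spacer []
grip_tray [(0.82, array([324., 184.]), array([ 0.3992, -0.2459]))]
spacer_tray []
```

View pics/w.png

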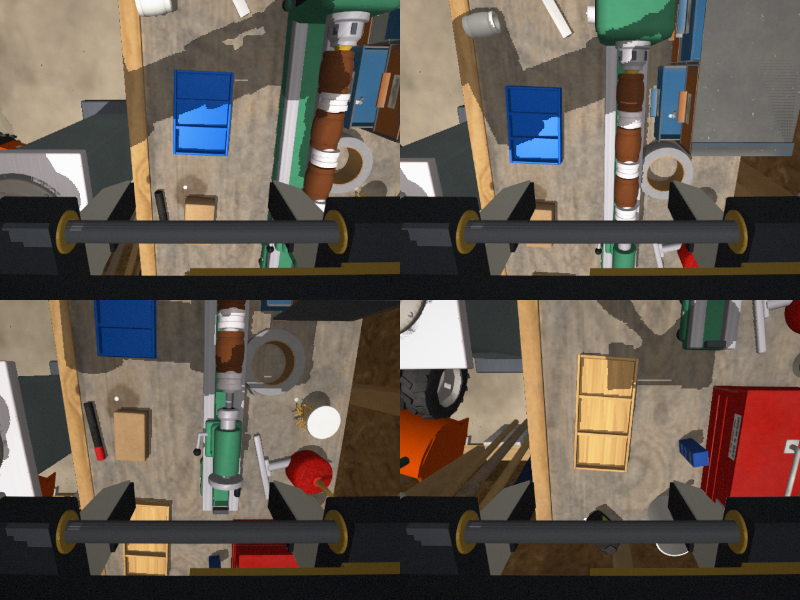

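Top-left pane: blue tray at wrist (323,182). Bottom-right pane: wooden tray at (324,184). The rod is at wrist column ~366, i.e. x≈0.571. Open drawer fronts stand behind the inner end of the rod, at top-right pane (660,100). Next I triangulate those drawers and get the tray rectangles.

```bash
cat >> h.py <<'E'
HSV={"blue":((105,120,40),(125,255,255)),"wood":((12,50,110),(27,200,255))}
DIM={"blue":(.105,.155),"wood":(.105,.212)}
def tray(c,q,near,z=.022):
    """centre xy, yaw of tray y axis from world +y, size"""
    m=cv2.inRange(cv2.cvtColor(c["img"],cv2.COLOR_BGR2HSV),*HSV[q]);m=cv2.morphologyEx(m,cv2.MORPH_CLOSE,np.ones((5,5)))
    m=cv2.morphologyEx(m,cv2.MORPH_OPEN,np.ones((5,5)))
    best=None
    for k in cv2.findContours(m,cv2.RETR_EXTERNAL,cv2.CHAIN_APPROX_NONE)[0]:
        if cv2.contourArea(k)<700: continue
        P=np.array([at_z(c,p[0].astype(float),z)[:2] for p in k],np.float32)
        r=cv2.minAreaRect(P);B=cv2.boxPoints(r);e=[B[1]-B[0],B[2]-B[1]]
        l=max(e,key=np.linalg.norm);l=l*np.sign(l[1]);a=np.arctan2(-l[0],l[1])
        s=sorted(r[1]);err=abs(s[0]-DIM[q][0])+abs(s[1]-DIM[q][1])+np.linalg.norm(np.array(r[0])-near)*.2
        if best is None or err<best[0]: best=(err,np.array(r[0]),a,s)
    return best[1:]
E
python3 - <<'E'
from h import *
import pickle
np.set_printoptions(precision=4,suppress=True)
W=pickle.load(open("w.pkl","rb"))
print("knob",tri([(W[0],(571,136)),(W[1],(403,141))]),"corner",tri([(W[0],(578,205)),(W[1],(414,221))]),"far corner",tri([(W[0],(595,72)),(W[1],(416,106))]))
print(tray(W[0],"blue",(.395,.24)),tray(W[1],"blue",(.395,.24)),tray(W[3],"wood",(.398,-.246)))
t=ctrl.read_camera("top");s=ctrl.read_camera("scene")
for c in(t,s):print(tray(c,"blue",(.395,.24)),tray(c,"wood",(.398,-.246)))
# axis x from brown / white silhouettes
for c in W[1:3]:
    m=cv2.inRange(cv2.cvtColor(c["img"],cv2.COLOR_BGR2HSV),(2,90,20),(15,255,200))
    for k in cv2.findContours(m,cv2.RETR_EXTERNAL,cv2.CHAIN_APPROX_NONE)[0]:
        x,y,w,h=cv2.boundingRect(k)
        if cv2.contourArea(k)>500 and 330<x<400: print((x,y,w,h),at_z(c,(x+w/2-.5,y+h/2-.5),.145))
o=cv2.resize(W[1]["img"][60:300,300:500],None,fx=2.5,fy=2.5,interpolation=cv2.INTER_CUBIC);cv2.imwrite("pics/dr.png",o)
E
```

```text
knob [0.6044 0.3137 0.1336] corner [0.6181 0.2476 0.1391] far corner [0.6127 0.3541 0.1387]
(array([0.3962, 0.2417]), np.float32(-0.04165506), [0.10438904166221619, 0.15424802899360657]) (array([0.3979, 0.2422]), np.float32(-0.04161266), [0.10692795366048813, 0.15554706752300262]) (array([ 0.6971, -0.1313]), np.float32(0.22086239), [0.08080226927995682, 0.1355638951063156])
(array([0.3952, 0.2396]), np.float32(-0.043420903), [0.10490866750478745, 0.1553058922290802]) (array([-0.0434, -0.3288]), np.float32(1.566602), [0.09044552594423294, 0.14381340146064758])
(array([0.3937, 0.2458]), np.float32(-0.04109078), [0.10599689185619354, 0.1610734462738037]) (array([0.4827, 0.3144]), np.float32(0.20094141), [0.09500309824943542, 0.16867156326770782])
(343, 280, 39, 52) [0.5701 0.1647 0.145 ]
(344, 202, 42, 57) [0.5701 0.2435 0.145 ]
(346, 118, 45, 61) [0.5709 0.3193 0.145 ]
(345, 50, 46, 67) [0.5697 0.1648 0.145 ]
(348, 0, 45, 17) [0.5699 0.2223 0.145 ]
```

View pics/dr.png

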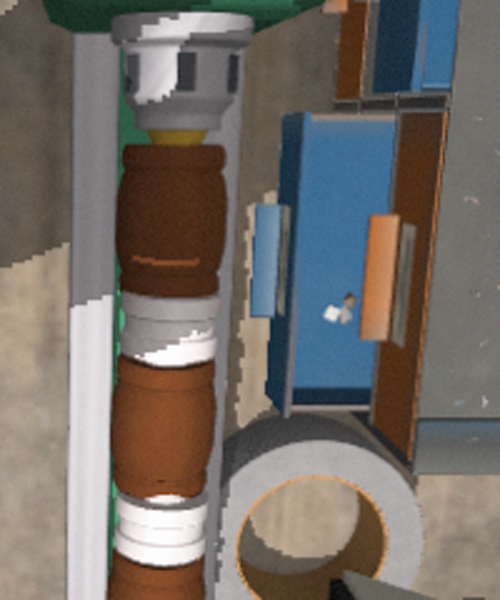

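The drawer knob is only ~34 mm behind the rod axis and nearly as high, so I'll tilt the tool 35° to keep the far finger above it. First, the tailstock.

```bash
sed -i 's/"wood":((12,50,110),(27,200,255))/"wood":((12,80,110),(27,200,255))/' h.py
cat >> h.py <<'E'
TILT=np.radians(35)
ZT=np.array([np.sin(TILT),0,-np.cos(TILT)])
QT=(R.from_euler('y',-TILT)*R.from_quat(down(0))).as_quat()
AX=lambda y: np.array([.5698+.0065*(y-.165),y,.145])
def approach(y,depth=.014,dz=0,op=.06):
    a=AX(y)+[0,0,dz]; ctrl.movep(a-ZT*.11,QT); ctrl.gripper_to(op); ctrl.move_straight(a+ZT*depth,feed=.15)
E
python3 - <<'E'
from h import *
import pickle
np.set_printoptions(precision=4,suppress=True)
W=pickle.load(open("w.pkl","rb"))
print(tray(W[3],"wood",(.398,-.246)),tray(ctrl.read_camera("top"),"wood",(.398,-.246)))
f0=ctrl.read_wrist_force()
approach(.0233); f1=ctrl.read_wrist_force();ctrl.gripper_to(0.03);print(f0,f1,ctrl.read_wrist_force(),ctrl.read_opening(),ctrl.read_finger_force())
p=ctrl.read_tool_pos()
print(ctrl.move_straight(p+[0,-.1,0],feed=.1,guard=20),ctrl.read_wrist_force(),ctrl.read_tool_pos())
p=ctrl.read_tool_pos()
print(ctrl.move_straight(p+[0,-.025,0],feed=.03,guard=15),ctrl.read_wrist_force(),ctrl.read_tool_pos(),ctrl.read_time())
c=ctrl.read_camera("top");print([ (r["score"],at_z(c,r["centre"],.145)) for r in ctrl.landmark_of("tailstock_barrel","top")])
cv2.imwrite("pics/t1.png",cv2.resize(c["img"][150:250,180:400],None,fx=3.5,fy=3.5))
E
```

```text
(array([ 0.4007, -0.2455]), np.float32(-0.06752108), [0.10493288934230804, 0.21182642877101898]) (array([ 0.4032, -0.2058]), np.float32(-0.042424906), [0.1070825532078743, 0.13453428447246552])Traceback (most recent call last):
  File "<stdin>", line 7, in <module>
  File "h.py", line 43, in approach
    a=AX(y)+[0,0,dz]; ctrl.movep(a-ZT*.11,QT); ctrl.gripper_to(op); ctrl.move_straight(a+ZT*depth,feed=.15)
                                                                    ~~~~~~~~~~~~~~~~~~^^^^^^^^^^^^^^^^^^^^^
cell.IKError: the arm cannot follow that straight line within its joint ranges
```

Run:
```python
from h import *
np.set_printoptions(precision=3,suppress=True)
print(ctrl.read_joints(),ctrl.read_tool_pos())
for t in(0,15,25,30,35):
    T=np.radians(t);z=np.array([np.sin(T),0,-np.cos(T)])
    for flip in(0,np.pi):
        q=(R.from_euler('y',-T)*R.from_quat(down(flip))).as_quat()
        for y in(.32,.17,.0233,-.09):
            print(t,flip>0,y,*[ctrl.solve_ik(AX(y)+z*d,q) for d in(.014,-.11)])
```

```text
[-0.166  0.024  2.081  0.223  0.442 -0.339] [0.506 0.023 0.235]
0 False 0.32 [ 0.394  0.658  1.264 -0.     1.219  0.394] [ 0.394  0.574  1.072 -0.     1.496  0.394]
0 False 0.17 [ 0.161  0.554  1.458 -0.     1.129  0.161] [ 0.161  0.454  1.273 -0.     1.415  0.161]
0 False 0.0233 [-0.094  0.512  1.534 -0.     1.095 -0.094] [-0.094  0.405  1.349 -0.     1.387 -0.094]
0 False -0.09 [-0.29   0.522  1.517 -0.     1.103 -0.29 ] [-0.29   0.416  1.332 -0.     1.393 -0.29 ]
0 True 0.32 [ 0.394  0.658  1.264 -0.     1.219 -2.748] [ 0.394  0.574  1.072 -0.     1.496 -2.748]
0 True 0.17 [ 0.161  0.554  1.458 -0.     1.129 -2.981] [ 0.161  0.454  1.273 -0.     1.415 -2.981]
0 True 0.0233 [-0.094  0.512  1.534 -0.     1.095  3.048] [-0.094  0.405  1.349 -0.     1.387  3.048]
0 True -0.09 [-0.29   0.522  1.517 -0.     1.103  2.851] [-0.29   0.416  1.332 -0.     1.393  2.851]
15 False 0.32 [ 0.446  0.553  1.493 -0.147  0.864  0.529] [ 0.471  0.397  1.402 -0.131  1.112  0.516]
15 False 0.17 [ 0.186  0.444  1.688 -0.07   0.754  0.231] [ 0.198  0.266  1.594 -0.06   1.025  0.222]
15 False 0.0233 [-0.10
[... 2189 characters left out ...]
6   0.077  1.959  0.369  0.662  2.44 ]
35 False 0.32 [ 0.529  0.49   1.763 -0.729  0.449  1.124] [ 0.609  0.268  1.78  -0.57   0.654  0.989]
35 False 0.17 None [ 0.273  0.105  1.991 -0.344  0.476  0.533]
35 False 0.0233 None [-0.166  0.024  2.081  0.223  0.442 -0.339]
35 False -0.09 [-0.415  0.338  2.04   0.891  0.302 -1.214] [-0.502  0.045  2.059  0.55   0.556 -0.903]
35 True 0.32 [ 0.529  0.49   1.763 -0.729  0.449 -2.017] [ 0.609  0.268  1.78  -0.57   0.654 -2.152]
35 True 0.17 None [ 0.273  0.105  1.991 -0.344  0.476 -2.608]
35 True 0.0233 None [-0.166  0.024  2.081  0.223  0.442  2.803]
35 True -0.09 [-0.415  0.338  2.04   0.891  0.302  1.927] [-0.502  0.045  2.059  0.55   0.556  2.239]
```

```bash
sed -i 's/radians(35)/radians(28)/' h.py
python3 - <<'E'
from h import *
np.set_printoptions(precision=4,suppress=True)
f0=ctrl.read_wrist_force()
approach(.0233); f1=ctrl.read_wrist_force();ctrl.gripper_to(0.03);print(f0,f1,ctrl.read_wrist_force(),ctrl.read_opening(),ctrl.read_finger_force())
p=ctrl.read_tool_pos()
print(ctrl.move_straight(p+[0,-.1,0],feed=.1,guard=20),ctrl.read_wrist_force(),ctrl.read_tool_pos())
p=ctrl.read_tool_pos()
print(ctrl.move_straight(p+[0,-.025,0],feed=.03,guard=15),ctrl.read_wrist_force(),ctrl.read_tool_pos(),ctrl.read_time())
c=ctrl.read_camera("top");print([ (r["score"],at_z(c,r["centre"],.145)) for r in ctrl.landmark_of("tailstock_barrel","top")])
cv2.imwrite("pics/t1.png",cv2.resize(c["img"][150:250,180:400],None,fx=3.5,fy=3.5))
E
```

```text
[ 0.0343  0.7032 -0.3413] [-0.1692  1.0936 -0.2724] [-6.7875 -1.7784  2.2193] 0.04293100079116412 29.536817595362663
False [-6.8107 -1.1857  4.3047] [ 0.5727 -0.0765  0.1319]
True [0.297  1.7499 4.0338] [ 0.5725 -0.0876  0.1319] 13.0917
[(0.74, array([ 0.5709, -0.0843,  0.145 ])), (0.4, array([0.3879, 0.4487, 0.145 ]))]
```

View pics/t1.png

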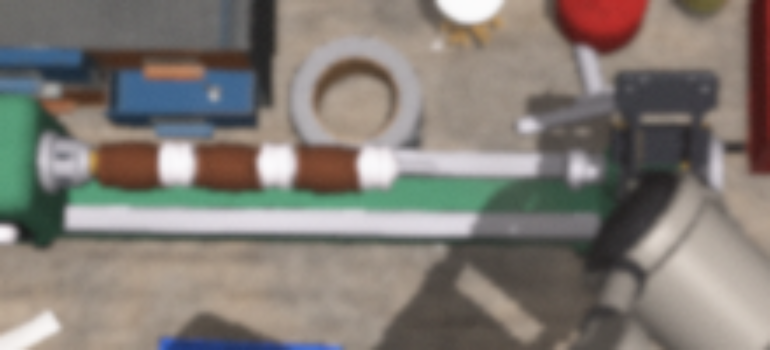

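```bash
cat >> h.py <<'E'
def take(y,op,half,tipy=.081,depth=.012):
    approach(y,depth,0,op); ctrl.gripper_to(.02)
    print("grip",ctrl.read_opening(),ctrl.read_finger_force(),ctrl.read_wrist_force())
    p=ctrl.read_tool_pos(); d=np.array([0,tipy-half-.022-y,0])
    d[0]=.0065*d[1]
    g=ctrl.move_straight(p+d,feed=.12,guard=25)
    print("slid",g,ctrl.read_tool_pos()-p,ctrl.read_wrist_force(),ctrl.read_opening())
    return g
def carry():
    p=ctrl.read_tool_pos(); ctrl.move_straight(p+[-.02,0,.11],feed=.25)
def place(cxy,a,by,r,depth=.012):
    ax=np.array([cxy[0]-np.sin(a)*by,cxy[1]+np.cos(a)*by]); z=.005+r-depth
    q=down(a); ctrl.movep([*ax,.16],q); ctrl.move_straight([*ax,z+.006],feed=.15)
    g=ctrl.move_straight([*ax,z-.002],feed=.03,guard=6); o=ctrl.read_opening()
    print("down",g,ctrl.read_tool_pos()[2]-z,o); ctrl.gripper_to(o+.010); ctrl.wait(.1)
    ctrl.move_straight([*ax,.13],feed=.2); print("t",ctrl.read_time())
E
python3 - <<'E'
from h import *
np.set_printoptions(precision=4,suppress=True)
p=ctrl.read_tool_pos();print(ctrl.move_straight(p+[0,-.01,0],feed=.02,guard=20),ctrl.read_tool_pos()-p)
ctrl.gripper_to(.07);ctrl.move_straight(ctrl.read_tool_pos()-ZT*.1,feed=.2)
g=take(.1265,.055,.016)
c=ctrl.read_camera("top");cv2.imwrite("pics/t2.png",cv2.resize(c["img"][150:300,180:400],None,fx=3.5,fy=3.5))
if not g:
    carry();c=ctrl.read_camera("top");print(tray(c,"blue",(.395,.24)));place((.3968,.2417),-.042,-.05,.018)
E
```

```text
True [-0.  0.  0.]
grip 0.035145063398054725 29.999361410737038 [-3.1523  0.5359  3.425 ]
slid False [-0.0007 -0.0833 -0.0002] [ 0.5513  0.0405 -0.7062] 0.034915729707428275
(array([0.3945, 0.2392]), np.float32(-0.04241597), [0.10533185303211212, 0.15629415214061737])
down True 0.0018265120136473668 0.03463185670077949
t 22.6917
```

View pics/t2.png

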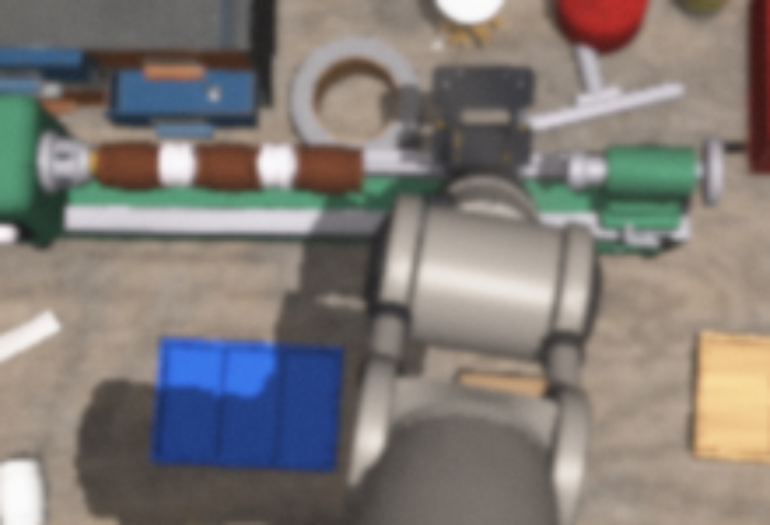

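The spacer is placed, and the tailstock is at its stop with 103 mm clear. Next is grip_3 into the wooden tray. I'll localise each tray from the wrist camera at hover before every placing, in case one gets knocked.

```bash
cat >> h.py <<'E'
NOM={"blue":np.array([.3968,.2417]),"wood":np.array([.4007,-.2455])}
def hover(q):
    n=NOM[q]; ctrl.movep([*n,.33],down(0)); c=ctrl.read_camera("wrist"); r=tray(c,q,n)
    e=abs(r[2][0]-DIM[q][0])+abs(r[2][1]-DIM[q][1]); 
    lm=[at_z(c,k["centre"],0)[:2] for k in ctrl.landmark_of("grip_tray" if q=="wood" else "spacer_tray","wrist")][:1]
    print(q,r,"lm",lm); assert e<.010 and abs(r[1])<.5,"tray fit"
    return r
def job(y,op,half,q,by,r):
    if take(y,op,half): raise SystemExit("stuck")
    carry(); t=hover(q); place(t[0],t[1],by,r)
E
python3 - <<'E'
from h import *
np.set_printoptions(precision=4,suppress=True)
job(.165,.058,.027,"wood",.069,.020)
c=ctrl.read_camera("wrist");cv2.imwrite("pics/w3.png",c["img"])
E
```

```text
grip 0.03798572933276541 29.937575988163125 [-1.5419  0.2454  1.9357]
slid False [-0.001  -0.1327 -0.0001] [ 0.0254  1.0135 -1.7299] 0.037961457683364584
wood (array([ 0.4013, -0.2388]), np.float32(-0.06874458), [0.1050577238202095, 0.19864211976528168]) lm [array([ 0.3979, -0.2442])]Traceback (most recent call last):
  File "<stdin>", line 3, in <module>
  File "h.py", line 69, in job
    carry(); t=hover(q); place(t[0],t[1],by,r)
               ~~~~~^^^
  File "h.py", line 65, in hover
    print(q,r,"lm",lm); assert e<.010 and abs(r[1])<.5,"tray fit"
                               ^^^^^^^^^^^^^^^^^^^^^^^
AssertionError: tray fit
```

```bash
sed -i 's/ctrl.movep(\[\*n,.33\],down(0))/ctrl.movep([n[0],n[1]-.07,.33],down(0))/' h.py
python3 - <<'E'
from h import *
np.set_printoptions(precision=4,suppress=True)
t=hover("wood")
cv2.imwrite("pics/w3.png",ctrl.read_camera("wrist")["img"])
place(t[0],t[1],.069,.020)
c=ctrl.read_camera("wrist");cv2.imwrite("pics/w4.png",np.hstack([cv2.resize(cv2.imread("pics/w3.png"),(400,300)),cv2.resize(c["img"],(400,300))]))
E
```

```text
wood (array([ 0.4009, -0.2457]), np.float32(-0.068590224), [0.10526939481496811, 0.2117709517478943]) lm [array([ 0.3969, -0.2466])]
down True 0.005887083742967581 0.03811641543158466
t 32.4417
```

View pics/w4.png

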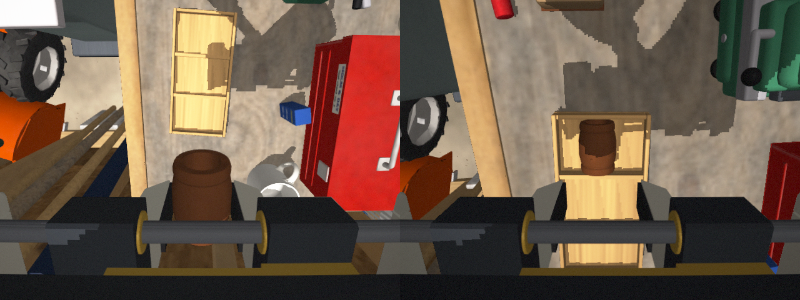

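grip_3 lies flat in the far bay of the wooden tray (right pane, about (597,148)). I continue with spacer_2 and grip_2.

```bash
sed -i 's/guard=6/guard=10/' h.py
python3 - <<'E'
from h import *
np.set_printoptions(precision=4,suppress=True)
job(.2055,.052,.016,"blue",0,.018)
job(.244,.055,.027,"wood",0,.020)
c=ctrl.read_camera("wrist")
t=ctrl.read_camera("top");o=cv2.resize(t["img"][165:305,140:470],(800,340),interpolation=cv2.INTER_CUBIC)
cv2.imwrite("pics/t5.png",np.vstack([o,cv2.resize(c["img"],(800,600))[150:400]]))
E
```

```text
grip 0.03483336797902004 30.000924789346755 [-3.6461  0.0562  4.3285]
slid False [-0.0011 -0.1621 -0.0001] [ 0.0445 -0.3433 -1.4655] 0.03515067027092468
blue (array([0.3969, 0.271 ]), np.float32(-0.045549143), [0.10463918000459671, 0.15428899228572845]) lm [array([0.3962, 0.2693])]
down True 0.0020901424405219797 0.03524364877984307
t 42.25
grip 0.03806821462211391 29.939532990711086 [-2.4176  0.4968  2.3388]
slid False [-0.0015 -0.2117 -0.0001] [-0.6125 -0.0381 -1.4762] 0.03866628078169656
wood (array([ 0.401 , -0.2457]), np.float32(-0.06728133), [0.10528922826051712, 0.21192938089370728]) lm [array([ 0.3974, -0.2466])]
down True 0.006351155649939339 0.03821365320250152
t 52.125
```

View pics/t5.png

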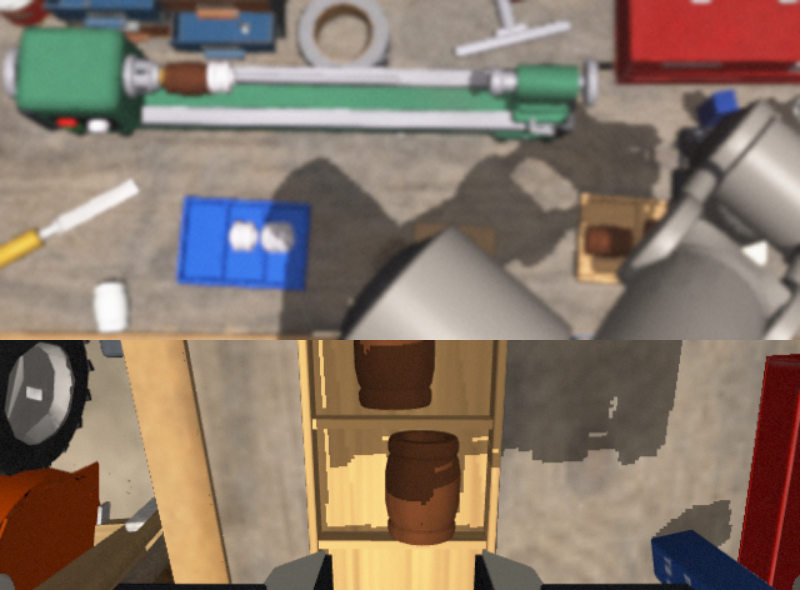

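The blue tray was knocked 29 mm in +y between placings, and the hover fit caught it. Spacers 2 and 3 are in their bays. The last two parts sit beside the drawer, so I use a narrow opening and a guarded approach.

```bash
sed -i 's/ctrl.move_straight(a+ZT\*depth,feed=.15)$/\n    if ctrl.move_straight(a+ZT*depth,feed=.12,guard=12): raise SystemExit(f"touch {ctrl.read_tool_pos()} {ctrl.read_wrist_force()}")/; s/"blue":np.array(\[.3968,.2417\])/"blue":np.array([.3968,.271])/' h.py
sed -n 38,46p h.py
python3 - <<'E'
from h import *
np.set_printoptions(precision=4,suppress=True)
job(.282,.048,.016,"blue",.05,.018)
if take(.3205,.050,.027): raise SystemExit("stuck")
carry(); t=hover("wood"); cv2.imwrite("pics/w6.png",ctrl.read_camera("wrist")["img"][0:240,200:460])
i=cv2.imread("pics/w6.png");cv2.imwrite("pics/w6b.png",cv2.resize(i,None,fx=2.4,fy=2.4,interpolation=cv2.INTER_CUBIC))
E
```

```text
TILT=np.radians(28)
ZT=np.array([np.sin(TILT),0,-np.cos(TILT)])
QT=(R.from_euler('y',-TILT)*R.from_quat(down(0))).as_quat()
AX=lambda y: np.array([.5698+.0065*(y-.165),y,.145])
def approach(y,depth=.014,dz=0,op=.06):
    a=AX(y)+[0,0,dz]; ctrl.movep(a-ZT*.11,QT); ctrl.gripper_to(op); 
    if ctrl.move_straight(a+ZT*depth,feed=.12,guard=12): raise SystemExit(f"touch {ctrl.read_tool_pos()} {ctrl.read_wrist_force()}")
def take(y,op,half,tipy=.081,depth=.012):
    approach(y,depth,0,op); ctrl.gripper_to(.02)
grip 0.03529568121142702 29.995315801352262 [-3.1094  0.3585  3.4401]
slid False [-0.0016 -0.2387 -0.0001] [-0.3921 -0.2349 -1.4411] 0.03478815506830896
blue (array([0.3969, 0.2712]), np.float32(-0.046937708), [0.10463865846395493, 0.1543988436460495]) lm [array([0.3958, 0.2676])]
down True 0.002143621546437973 0.034929002505531534
t 63.2167
grip 0.038508913551684815 29.91080897161737 [-2.6165  0.149   3.2509]
slid False [-0.002  -0.2882 -0.0001] [-0.5564 -0.5523 -0.6819] 0.038518708379183246
wood (array([ 0.4008, -0.2457]), np.float32(-0.06893159), [0.10528500378131866, 0.2117692232131958]) lm [array([ 0.3988, -0.2483])]
```

View pics/w6b.png

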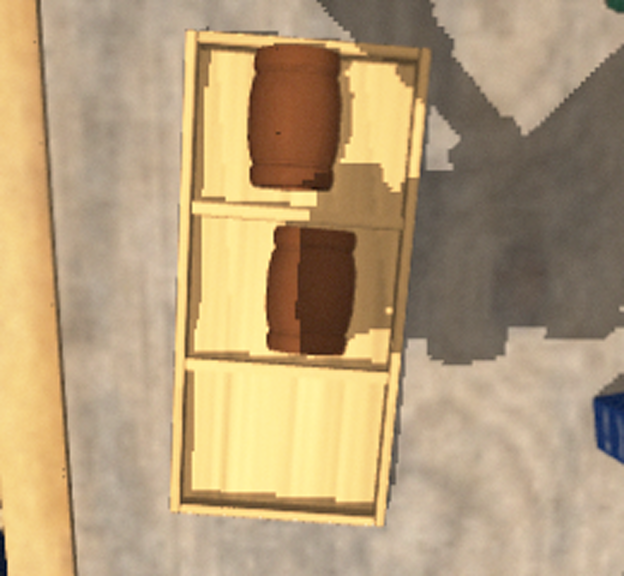

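Run:
```python
from h import *
np.set_printoptions(precision=4,suppress=True)
C,a=(.4009,-.2457),-.0688
place(C,a,-.069,.020)
im=[]
ctrl.movep([.40,-.30,.30],down(0))
c=ctrl.read_camera("wrist");im.append(c["img"][:300,180:480])
ctrl.movep([.40,-.25+.0,.22],down(0));c2=ctrl.read_camera("wrist");im.append(c2["img"][:300,180:480])
cv2.imwrite("pics/w7.png",np.hstack([cv2.resize(i,(400,400),interpolation=cv2.INTER_CUBIC) for i in im]))
# where ends of each sleeve would project if flat in place
for cc in(c,c2):
  for by in(.069,0,-.069):
    e=[proj(cc,[C[0]-np.sin(a)*(by+s*.027),C[1]+np.cos(a)*(by+s*.027),.025+.0175]) for s in(1,-1)]
    print(by,*[(v-[180,0])*4/3 for v in e])
```

```text
down True 0.006847911484281113 0.03838004661729845
t 73.775
0.069 [200.5679  44.0314] [194.9276 126.6289]
0 [193.4367 148.4845] [188.3271 223.4566]
-0.069 [186.9765 243.2928] [182.3461 311.3528]
0.069 [201.6265 113.2794] [194.8065 208.218 ]
0 [193.0239 233.0428] [186.9797 317.2476]
-0.069 [185.3989 339.2782] [180.0338 414.0738]
```

View pics/w7.png

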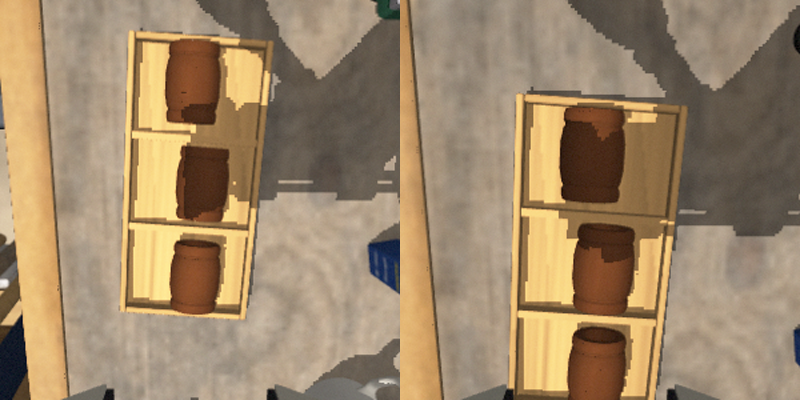

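All three sleeves lie flat in their bays; end positions match the flat prediction within a few mm. Now I run the tailstock home and then check the blue tray.

Run:
```python
from h import *
np.set_printoptions(precision=4,suppress=True)
p=ctrl.read_tool_pos();ctrl.move_straight([p[0],p[1],.33],feed=.3)
approach(-.0876,.014,0,.06);ctrl.gripper_to(.03);p=ctrl.read_tool_pos();print(ctrl.read_opening(),ctrl.read_wrist_force())
print(ctrl.move_straight(p+[.0007,.118,0],feed=.1,guard=20),ctrl.read_tool_pos()-p)
q=ctrl.read_tool_pos();print(ctrl.move_straight(q+[0,.025,0],feed=.03,guard=18),ctrl.read_tool_pos()-p)
q=ctrl.read_tool_pos();print(ctrl.move_straight(q+[0,.01,0],feed=.02,guard=22),ctrl.read_tool_pos()-p)
ctrl.gripper_to(.065);ctrl.move_straight(ctrl.read_tool_pos()-ZT*.12,feed=.2)
ctrl.movep([.397,.20,.33],down(0));c=ctrl.read_camera("wrist");t=ctrl.read_camera("top")
print(tray(c,"blue",(.397,.271)),[at_z(t,r["centre"],.145) for r in ctrl.landmark_of("tailstock_barrel","top")],ctrl.read_time())
cv2.imwrite("pics/e.png",np.hstack([cv2.resize(c["img"][:300,180:480],(400,400)),cv2.resize(c["img"][:300,340:640],(400,400))]))
cv2.imwrite("pics/e.png",np.vstack([cv2.imread("pics/e.png")[:300],cv2.resize(t["img"][165:285,150:470],(800,300))]))
```

```text
0.04301473716817965 [-7.9624 -1.6903  1.306 ]
False [0.0008 0.1181 0.    ]
True [0.001 0.13  0.   ]
True [0.001 0.13  0.   ]
(array([0.3969, 0.2711]), np.float32(-0.045556266), [0.10468419641256332, 0.15419946610927582]) [array([0.5686, 0.0462, 0.145 ])] 83.0083
```

View pics/e.png

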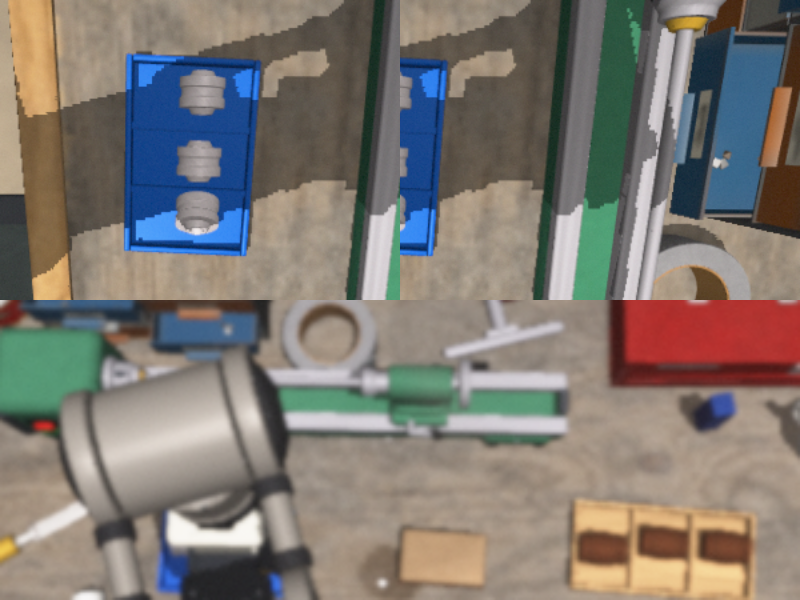

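The spacers sit in their bays and the tailstock travelled exactly 130 mm home. The lowest spacer, at (197,213), looks slightly tilted, so I take a closer look.

Run:
```python
from h import *
np.set_printoptions(precision=4,suppress=True)
ctrl.movep([.397,.15,.25],down(0));c=ctrl.read_camera("wrist")
C=np.array([.3969,.2711]);a=-.0456
for z in(.023,):
  for by in(.05,0,-.05):print(by,[proj(c,[C[0]-np.sin(a)*(by+s*.016),C[1]+np.cos(a)*(by+s*.016),z]) for s in(1,-1)])
i=c["img"];x,y=proj(c,[.397,.25,.02]).astype(int);x0=max(x-130,0);y0=max(y-100,0);print(x0,y0)
cv2.imwrite("pics/f.png",cv2.resize(i[y0:y0+195,x0:x0+260],None,fx=3,fy=3,interpolation=cv2.INTER_CUBIC))
```

```text
0.05 [array([323.5175, -23.2929]), array([321.8305,  19.3623])]
0 [array([320.9186,  42.4733]), array([319.3608,  82.0413])]
-0.05 [array([318.5189, 103.4698]), array([317.0808, 140.1486])]
190 0
```

View pics/f.png

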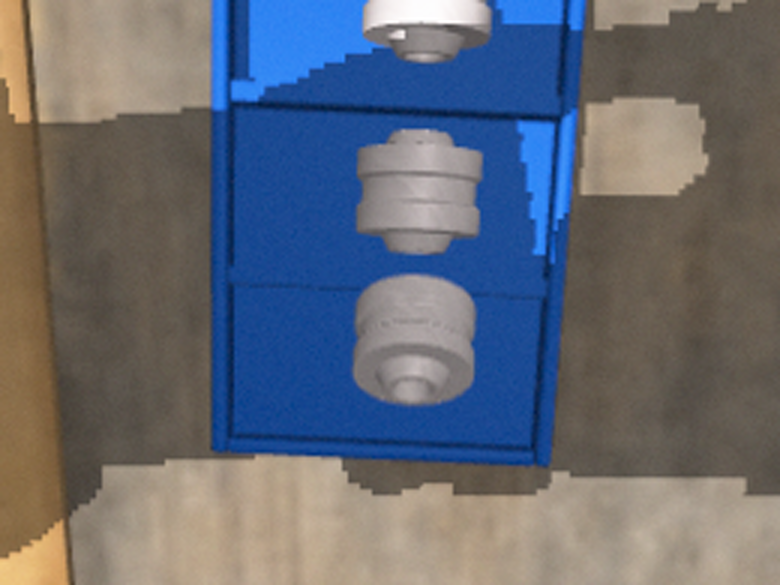

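spacer_3 leans on the divider near its balance point: +y end down, −y face up, crop (413,340). Its centre is still low, but the job says flat. I'll touch its top rim lightly with the closed fingers and drag toward −y to tip it flat.

Run:
```python
from h import *
np.set_printoptions(precision=4,suppress=True)
c=ctrl.read_camera("wrist");r=at_z(c,(327.7,112),.047);print(r,at_z(c,(327.7,112),.03))
ctrl.gripper_to(0);q=down(-.0456);x,y=r[0],r[1]-.005
ctrl.movep([x,y,.12],q);ctrl.move_straight([x,y,.065],feed=.1)
g=ctrl.move_straight([x,y,.038],feed=.015,guard=3);p=ctrl.read_tool_pos();print(g,p,ctrl.read_wrist_force())
print(ctrl.move_straight(p+[0,-.014,0],feed=.03,guard=12),ctrl.read_tool_pos()-p,ctrl.read_wrist_force())
ctrl.move_straight(ctrl.read_tool_pos()+[0,0,.08],feed=.15)
ctrl.movep([.397,.15,.25],down(0));c=ctrl.read_camera("wrist");ctrl.read_time()
cv2.imwrite("pics/g.png",cv2.resize(c["img"][0:195,190:450],None,fx=3,fy=3,interpolation=cv2.INTER_CUBIC))
```

```text
[0.4043 0.2306 0.047 ] [0.4045 0.2305 0.03  ]
True [0.4043 0.2255 0.0401] [-0.1345 -1.4204  5.0092]
False [ 0.     -0.0141 -0.    ] [ 0.1793  0.3561 -0.495 ]
```

View pics/g.png

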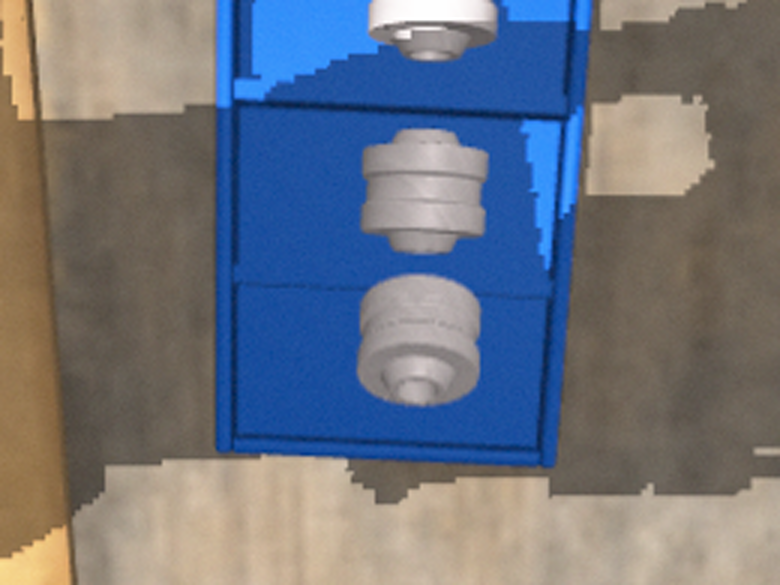

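The nudge changed nothing: the spacer is stable, at rest inside its bay, with its top at about 40 mm and so its centre well under 34 mm. I have no pictures left to guide a regrasp, so I'm handing in.

Run:
```python
from h import *
ctrl.wait(.3);print(ctrl.read_time(),ctrl.job_done())
```

```text
the job is handed in; nothing more can be done
89.8 None
```

I handed the job in at 89.8 s. The three sleeves lie flat in the wooden tray, all three spacers are in the bays of the blue tray, and the tailstock is home. However, spacer_3 rests tilted against a divider instead of lying flat; I tried to tip it over once without success, but its centre is still under the 34 mm limit.

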